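Spin-test two classroom bearings and show the free-running one

ROBOT

A 6-joint arm with a two-finger parallel gripper is mounted at the origin on the work surface. World frame = base frame: x ahead of the robot, y to its left, z up, the work surface at z = 0. Lengths are in mm, angles in rad, forces in N, time in s.
With the tool pointing down it reaches from about 275 to 1000 mm from the base axis. Payload 8.4 kg.
Tool frame: the origin (TCP) lies at the very end of the fingers, on their centre line; the grasp point (between the pads) lies 19 mm behind it; z points along the fingers, x is the direction in which the jaws open and shut, and the axes are right-handed (so a half turn about z gives the same grasp; the last joint's range is limited). The gripper opens to 85 mm and grips with 20 to 120 N. Pads are 22 mm wide; open, the fingers measure 114 mm over their backs; the gripper's body (76 mm by 85 mm) begins 54 mm behind the grasp point. The pads swing forward as they close: fully open they stand 13 mm farther back than shut.
Start: joints at [-1.154, 0.353, 1.633, -0, 1.155, -0.002], TCP at [254.164, -570.989, 231.281] pointing down, gripper open.
Joint ranges: [-2.63, 2.63], [-0.92, 2.1], [0.06, 2.66], [-1.3, 4.44], [0, 2.69], [-3.02, 3.02]. Speed limits (rad/s): [2.22, 2.22, 2.79, 3.14, 3.14, 3.14].

INTERFACE

Orientations are given as [roll, pitch, yaw] about the fixed x, y, z axes, in that order (R = Rz(yaw) Ry(pitch) Rx(roll)).
In Python, from rig import r gives the robot as it stands.
- The arm moves only by the tool arm_command, never from a script. Its argument "targets" is a list of rows, each a list of 6 numbers: the shift along the tool's x, y, z in m, then the turn, a rotation vector about the tool's x, y, z in rad. A call has 1 to 20 rows; each row shifts and turns the commanded pose from where the row before left it, along the tool's axes as they then stand; what a row does not reach is not made up. A row lasts 1/12 s, in which the tool goes at most 41.7 mm and 7.16 degrees, less where a joint would pass 70% of its speed; a pose out of reach is approached as far as the arm can. A call is refused whole if a number of a shift passes 0.0417 or a number of a turn 0.125, either way. A call with a gripper value outside its range is refused whole. "fingers" is the finger opening in m, from 0 to 0.0854, set as the call begins (left out, the last holds). The fingers move at their own pace and stop on an object; "squeeze" is the grip in N (left out, the last holds). Time passes only in rows, so rows that do not move let the fingers close. It gives the time, the measured TCP pose, the force and the opening at its end, in the units of the state.
- r.sense(): the state, without advancing time (a new reading comes with each control period).
- r.grab_frame(name): name is "side" or "top"; returns a dict with "image" (480x640x3 uint8, blue, green, red), "fx", "fy", "cx", "cy" (pixels), "xyz" and "orientation" of the camera in the world. Camera axes: x right, y down, z forward; pixel columns grow to the right and rows downward; lengths in mm; the calibration is good to about 2 mm. A picture is of the moment at which its call begins. There is no depth.
- r.sign_off(): hands the job in, once; it reports no verdict.
The state is a dict: "clock": time; "qpos": joint angles; "qvel": joint speeds; "joint_efforts": joint torques, N m; "eef_pos": TCP position; "tcp_rot": TCP orientation; "contact_force": force on the tool from outside, world axes, zero at the start; "wrist_torque": the same for the moment, N m; "opening": opening from 0.0 (shut) to 1.0 (fully open).
Only numpy, scipy, OpenCV 4.12 (cv2) and the standard library are available. Lean on these libraries where they do the work, as an engineer would, in place of code of your own. Each camera call takes 0.05 s, during which the arm holds its last target.

TASK

Two look-alike spin stands are on the school desk; the bearing of one of them drags and is no good for the lesson. Give the crossbar of each a push where it stands to find out which one runs free, then lift that stand by its black knob, set it down upright on the floor of the orange demonstration tray, and leave its crossbar turning by itself there. Leave the dragging stand standing where it is.

Things in the scene. Friction and masses are not known exactly. Their poses are not given: they have to be found in the camera images.
- knob_a (a point): Centre of the black grip knob of spin stand A, on the stand's vertical axis, 90 mm above its underside. The knob is an upright cylinder, 26 mm in diameter, 70 to 110 mm above the underside; it does not turn with the crossbar. The stand is loose, about 0.57 kg, with a green round foot (diameter 90, height 14 mm). Stands A and B look alike; either may stand in any place.
- weight_a (a point): Centre of one of the two brass weights near the ends of the crossbar of stand A, 60 mm from the stand's axis: upright cylinder, diameter 20, height 24 mm, from 38 to 62 mm above the stand's underside (this point at 50 mm). It goes round with the crossbar. The other, equal weight is straight opposite, across the axis. A push on a weight does not shift the foot.
- rotor_a (a joint): Turn (rad) of the level aluminium crossbar (140 x 16 mm, 30 to 38 mm above the underside) of stand A about the vertical axis, anticlockwise positive, 0 at the start, no stops. A free one, pushed at 0.1 to 0.2 m/s at the weight, coasts on by itself for some ten seconds; the dragging one needs about 0.5 N at the weight and stops at once when the push ends.
- knob_b (a point): Centre of the grip knob of spin stand B; same make and sizes as stand A.
- weight_b (a point): Centre of one of the two brass weights on the crossbar of stand B; as for stand A.
- rotor_b (a joint): Turn (rad) of the crossbar of stand B relative to its foot; sizes, sign and behaviour as told for stand A. One of A and B runs free, the other drags.
- demo_tray_in (a point): Centre of the inner floor of the orange demonstration tray, 5 mm above the desk: fixed square open tray, 170 x 170 mm outside, walls 5 mm thick and 25 mm high (inside 160 x 160 mm), sides along this point's x and y axes. A stand's foot fits in with 35 mm to spare all round; its crossbar clears the walls. The blue tray at the back is not it.

How it is judged (in metres and radians):
On the way:
1. the crossbars of both stands have been turned by at least 0.25 rad while both stands stand within 30 mm of their starting places ((value of joint rotor_a above 0.25 rad or value of joint rotor_a below -0.25 rad) and (value of joint rotor_b above 0.25 rad or value of joint rotor_b below -0.25 rad) and distance of each of knob_a, knob_b from where it was at the start of the episode below 0.03 m), for 0.1 s.
At the end, for the whole second after the job is handed in: One stand stands upright (within 5 degrees) with its whole foot on the floor of the orange tray (its axis within 45 mm of the tray's centre along each side) and its crossbar is turning by itself, at 0.2 rad/s or more; the other stand stands upright within 30 mm of where it was (((x of knob_a in the frame of demo_tray_in between -0.045 and 0.045 m and y of knob_a in the frame of demo_tray_in between -0.045 and 0.045 m and height (world z) of knob_a between 0.088 and 0.1 m and angle between each of knob_a, knob_b's own z axis and vertical below 0.09 rad and (velocity of joint rotor_a above 0.2 rad/s or velocity of joint rotor_a below -0.2 rad/s) and distance of knob_b from where it was at the start of the episode below 0.03 m) or (x of knob_b in the frame of demo_tray_in between -0.045 and 0.045 m and y of knob_b in the frame of demo_tray_in between -0.045 and 0.045 m and height (world z) of knob_b between 0.088 and 0.1 m and angle between each of knob_b, knob_a's own z axis and vertical below 0.09 rad and (velocity of joint rotor_b above 0.2 rad/s or velocity of joint rotor_b below -0.2 rad/s) and distance of knob_a from where it was at the start of the episode below 0.03 m))); the robot touches nothing.
It fails at once if a stand is tipped by more than 35 degrees (angle between any of knob_a, knob_b's own z axis and vertical above 0.61 rad).
It also fails if it takes over 70 s, if anything falls off the work surface, if the arm or the gripper's body presses on something with over 40 N, if the wrist force passes 120 N, or if a joint passes its speed limit or range.

## Working session

There is one attempt and no reset: what is moved stays moved. The work goes in short steps, Python scripts to look and compute and a tool call to move; the robot and the scene stay as the last step left them, time stands still between calls to the robot, and variables do not carry over. Pictures are saved under pics/ and viewed, and the job is handed in when it is done.

Besides the shell and the picture viewer there is one more tool, called after "Request:" as name([rows], argument=value, ...), one row to a line, values as JSON. arm_command: Moves the arm, as the interface text tells. Its arguments: {"type":"object","properties":{"targets":{"type":"array"},"fingers":{"type":"number"},"squeeze":{"type":"number"}},"required":["targets"]}

```bash
ls; mkdir -p pics; python3 - <<'E'
from rig import r
import cv2
s=r.sense(); print(s)
for n in("side","top"):
    f=r.grab_frame(n); cv2.imwrite(f"pics/{n}0.png",f["image"]); print(n,{k:v for k,v in f.items() if k!="image"})
E
```

```text
pics
{'clock': 0.0, 'qpos': array([-1.15438457e+00,  3.53648767e-01,  1.63413236e+00, -2.34753283e-05,
        1.15522793e+00, -2.42103112e-03]), 'qvel': array([ 3.81469807e-04, -3.20953740e-05,  5.43293682e-04, -1.32732451e-03,
        1.46179533e-03, -3.88607956e-04]), 'joint_efforts': array([-4.77987360e-04, -6.05259633e+01, -3.42067587e+01, -3.15373609e-05,
        9.51294496e-03,  8.99230344e-06]), 'eef_pos': array([ 253.96919968, -570.54266616,  230.56206897]), 'tcp_rot': array([ 3.14157462e+00,  1.41644884e-03, -1.15195406e+00]), 'contact_force': array([-0.65944782, -0.89854003, -0.63017753]), 'wrist_torque': array([-0.01785337,  0.04114916,  0.03407453]), 'opening': 1.0030064540514587}
side {'fx': 575.7250351930988, 'fy': 575.7250351930988, 'cx': 319.74505110140313, 'cy': 247.3598652001681, 'xyz': array([362.92283299, 974.09162928, 911.03584885]), 'orientation': array([-2.29860117e+00, -1.17071601e-03, -2.97797276e+00])}
top {'fx': 453.3931787976136, 'fy': 453.3931787976136, 'cx': 319.0653250772717, 'cy': 237.22599960604538, 'xyz': array([ 375.67083739,   40.85808841, 1098.34968877]), 'orientation': array([-3.00573974,  0.00973098, -1.59926038])}
```

View pics/side0.png

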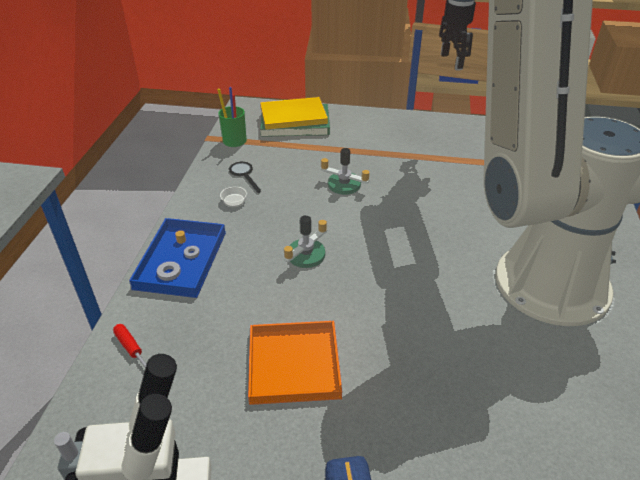

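View pics/top0.png

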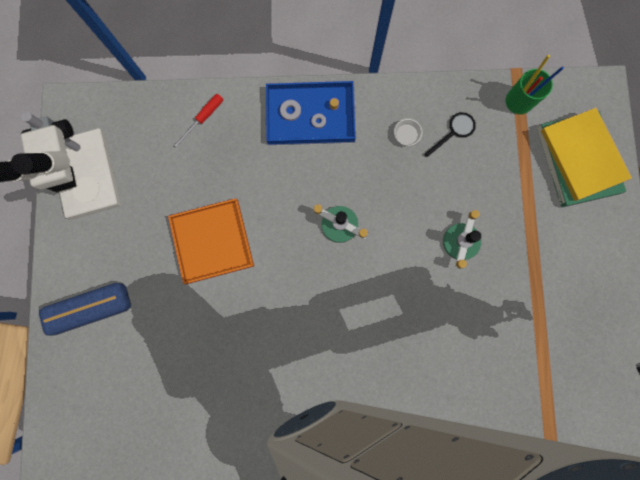

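The side view shows the stands near (305,240) and (345,172), and the orange tray at (295,362). The top view shows them at (340,222) and (462,240), with the tray at (211,241).

```bash
cat > h.py <<'E'
import numpy as np, cv2
from scipy.spatial.transform import Rotation as R
def ray(f,u,v):
    K=R.from_euler('xyz',f["orientation"]).as_matrix()
    d=K@np.array([(u-f["cx"])/f["fx"],(v-f["cy"])/f["fy"],1]); return np.array(f["xyz"]),d/np.linalg.norm(d)
def plane(f,u,v,z):
    o,d=ray(f,u,v); return o+d*(z-o[2])/d[2]
def tri(f1,p1,f2,p2):
    o1,d1=ray(f1,*p1);o2,d2=ray(f2,*p2)
    t=np.linalg.lstsq(np.c_[d1,-d2],o2-o1,rcond=None)[0]
    a=o1+d1*t[0];b=o2+d2*t[1]; return (a+b)/2,np.linalg.norm(a-b)
def proj(f,p):
    K=R.from_euler('xyz',f["orientation"]).as_matrix(); c=K.T@(np.array(p)-f["xyz"])
    return c[0]/c[2]*f["fx"]+f["cx"],c[1]/c[2]*f["fy"]+f["cy"]
def mask(f,kind,roi):
    h=cv2.cvtColor(f["image"],cv2.COLOR_BGR2HSV)
    lo,hi={'black':((0,0,0),(180,110,60)),'green':((65,90,40),(95,255,255)),'brass':((12,110,90),(28,255,255)),'orange':((5,180,120),(18,255,255))}[kind]
    m=cv2.inRange(h,lo,hi); k=np.zeros_like(m); x0,y0,x1,y1=roi; k[y0:y1,x0:x1]=255; return m&k
def blobs(f,kind,roi,amin=15):
    n,l,s,c=cv2.connectedComponentsWithStats(mask(f,kind,roi))
    return [(s[i,4],c[i].round(1).tolist(),s[i,:4].tolist()) for i in range(1,n) if s[i,4]>=amin]
E
python3 - <<'E'
from rig import r
from h import *
fs,ft=r.grab_frame("side"),r.grab_frame("top")
for n,f,rois in(("side",fs,[(270,205,335,275),(310,140,380,200)]),("top",ft,[(305,190,380,255),(435,200,495,275)])):
    for roi in rois:
        for k in("black","green","brass"): print(n,k,blobs(f,k,roi))
    roi=(160,190,260,290) if n=="top" else (235,310,350,410)
    m=mask(f,"orange",roi); c=max(cv2.findContours(m,0,2)[0],key=cv2.contourArea); print(n,cv2.minAreaRect(c), cv2.approxPolyDP(cv2.convexHull(c),4,True).reshape(-1,2).tolist())
for n,f,b in(("side",fs,(230,120,400,290)),("top",ft,(300,180,500,280))):
    cv2.imwrite(f"pics/c_{n}.png",cv2.resize(f["image"][b[1]:b[3],b[0]:b[2]],None,fx=4 if n=="top" else 3.5,fy=4 if n=="top" else 3.5,interpolation=cv2.INTER_CUBIC))
E
```

```text
side black [(np.int32(137), [305.2, 226.2], [301, 216, 10, 19])]
side green [(np.int32(33), [294.4, 243.9], [291, 240, 7, 8]), (np.int32(203), [315.6, 255.1], [303, 245, 22, 19])]
side brass [(np.int32(74), [322.0, 225.1], [319, 220, 7, 12]), (np.int32(83), [287.9, 251.4], [284, 246, 8, 12])]
side black [(np.int32(107), [344.7, 157.0], [341, 149, 9, 16])]
side green [(np.int32(26), [334.2, 176.8], [330, 175, 8, 5]), (np.int32(23), [331.4, 184.3], [329, 181, 6, 7]), (np.int32(40), [354.2, 182.4], [349, 180, 11, 6]), (np.int32(24), [346.3, 188.8], [342, 188, 10, 3])]
side brass [(np.int32(162), [325.4, 148.1], [310, 145, 33, 7]), (np.int32(154), [364.4, 151.6], [349, 148, 31, 8]), (np.int32(57), [324.4, 162.8], [321, 158, 7, 11]), (np.int32(58), [365.2, 174.5], [362, 170, 7, 11])]
side ((292.8049621582031, 361.8587341308594), (78.583740234375, 93.13430786132812), 86.93350982666016) [[333, 321], [340, 398], [250, 403], [251, 325]]
top black [(np.int32(107), [340.6, 217.5], [336, 212, 11, 12])]
top green [(np.int32(206), [345.1, 213.6], [329, 207, 29, 19]), (np.int32(360), [335.0, 232.2], [322, 219, 32, 23])]
top brass [(np.int32(54), [317.4, 208.7], [314, 205, 8, 9]), (np.int32(54), [362.8, 232.4], [359, 229, 9, 8])]
top black [(np.int32(133), [472.8, 236.6], [465, 231, 16, 12])]
top green [(np.int32(397), [452.5, 239.0], [444, 224, 20, 34]), (np.int32(133), [473.1, 249.2], [466, 240, 14, 19])]
top brass [(np.int32(61), [473.8, 214.2], [469, 210, 10, 9]), (np.int32(62), [461.2, 263.5], [457, 260, 10, 8])]
top ((210.0882568359375, 240.8529510498047), (69.60772705078125, 71.54800415039062), 75.96376037597656) [[235, 199], [252, 265], [184, 282], [169, 216]]
```

View pics/c_top.png

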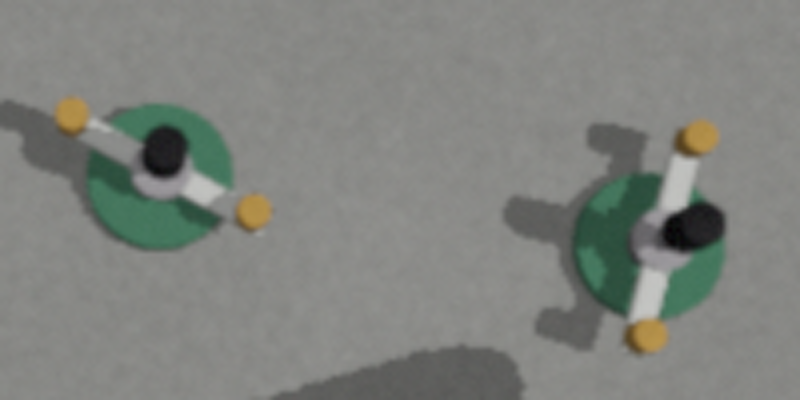

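View pics/c_side.png

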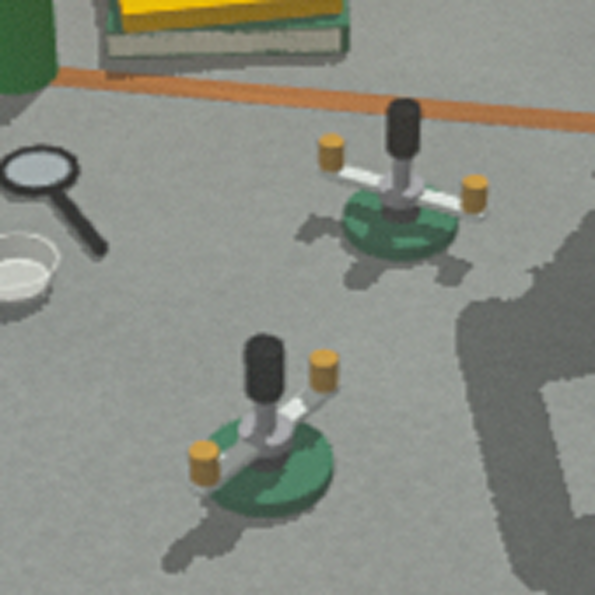

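```bash
python3 - <<'E'
from rig import r
from h import *
fs,ft=r.grab_frame("side"),r.grab_frame("top")
P=[("L knob",(305.2,226.2),(340.6,217.5)),("R knob",(344.7,157),(472.8,236.6)),
("L w1",(287.9,251.4),(317.4,208.7)),("L w1x",(322,225.1),(317.4,208.7)),("L w2",(322,225.1),(362.8,232.4)),("L w2x",(287.9,251.4),(362.8,232.4)),
("R w1",(324.4,162.8),(473.8,214.2)),("R w2",(365.2,174.5),(461.2,263.5))]
for n,a,b in P: p,e=tri(fs,a,ft,b); print(n,p.round(1),round(e,1))
# green foot top ellipses: hull
for n,roi in(("L",(305,190,380,255)),("R",(435,200,495,275))):
    m=mask(ft,"green",roi); c=cv2.convexHull(cv2.findNonZero(m)); (u,v),rr=cv2.minEnclosingCircle(c); print(n,"foot",(u,v),plane(ft,u,v,7).round(1))
for u,v in [[235,199],[252,265],[184,282],[169,216]]: print("tray top corner",plane(ft,u,v,25).round(1))
for u,v in [[333,321],[340,398],[250,403],[251,325]]: print("side corner",plane(fs,u,v,25).round(1), plane(fs,u,v,0).round(1))
E
```

```text
L knob [557.   -3.3  87.4] 1.3
R knob [ 505.6 -297.9   87.9] 0.8
L w1 [586.4  48.9  53.2] 0.1
L w1x [538.4  48.5 144.8] 58.0
L w2 [526.8 -55.2  52.4] 0.7
L w2x [577.3 -60.9 -49.5] 70.4
R w1 [ 562.4 -316.1   52.1] 0.2
R w2 [ 448.2 -278.4   52.7] 0.3
L foot (339.3604736328125, 223.7906951904297) [556.7  -3.2   7. ]
R foot (461.8157958984375, 240.76315307617188) [ 506.2 -297.8    7. ]
tray top corner [622.1 248.   25. ]
tray top corner [460.9 208.1  25. ]
tray top corner [425.3 369.4  25. ]
tray top corner [585.1 407.6  25. ]
side corner [461.  209.3  25. ] [463.7 187.7   0. ]
side corner [422.2 386.4  25. ] [423.9 369.8   0. ]
side corner [578.3 422.7  25. ] [584.4 407.2   0. ]
side corner [621.9 246.8  25. ] [629.2 226.2   0. ]
```

Request:
arm_command([
  [0,0,0,0,0,-0.115],
  [0,0,0,0,0,-0.115],
  [0,0,0,0,0,-0.115],
  [0,0,0,0,0,-0.115],
  [0,0,0,0,0,-0.115],
  [0,0,0,0,0,-0.115],
  [0,0,0,0,0,-0.115],
  [0,0,0,0,0,-0.115],
  [0,0,0,0,0,-0.115],
  [0,0,0,0,0,-0.115],
  [0,0,0,0,0,0],
], fingers=0, squeeze=40)

```text
clock: 1.22
eef_pos: [254.1, -570.9, 231.2]
tcp_rot: [-3.141, 0.0, 0.003]
contact_force: [-0.1, 0.2, 0.4]
opening: 0.001
```

Request:
arm_command([
  [0.0194,-0.0326,0,0,0,0],
  [0.0194,-0.0326,0,0,0,0],
  [0.0194,-0.0326,0,0,0,0],
  [0.0194,-0.0326,0,0,0,0],
  [0.0194,-0.0326,0,0,0,0],
  [0.0194,-0.0326,0,0,0,0],
  [0.0194,-0.0326,0,0,0,0],
  [0.0194,-0.0326,0,0,0,0],
  [0.0194,-0.0326,0,0,0,0],
  [0.0194,-0.0326,0,0,0,0],
  [0,0,0.03,0,0,0],
  [0,0,0.03,0,0,0],
  [0,0,0.03,0,0,0],
  [0,0,0,0,0,0],
])

```text
clock: 2.38
eef_pos: [445.9, -243.3, 136.8]
tcp_rot: [-3.138, 0.007, -0.005]
contact_force: [-1.7, 0.1, -0.4]
opening: -0.004
```

Request:
arm_command([
  [0,0,0.03,0,0,0],
  [0,0,0.03,0,0,0],
  [0,0,0.028,0,0,0],
  [0,0,0,0,0,0],
  [0,0,0,0,0,0],
])

```text
clock: 2.8
eef_pos: [448.5, -245.4, 53.6]
tcp_rot: [-3.141, 0.002, -0.004]
contact_force: [0.1, 0.4, 0.6]
opening: 0.001
```

```bash
python3 - <<'E'
from rig import r
from h import *
ft=r.grab_frame("top"); fs=r.grab_frame("side")
a=cv2.resize(ft["image"][160:290,400:530],None,fx=3,fy=3); b=cv2.resize(fs["image"][110:240,290:420],None,fx=3,fy=3)
cv2.imwrite("pics/p1.png",np.hstack([a,b])); print(r.sense()["eef_pos"])
E
```

```text
[ 450.03655464 -246.19292361   55.29677776]
```

View pics/p1.png

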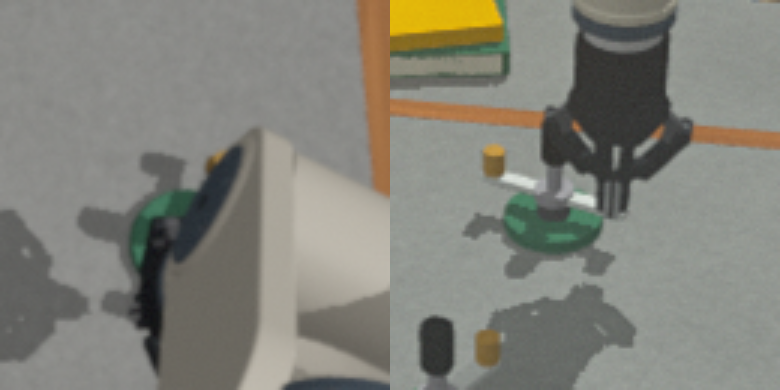

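The side view has the shut fingers at (612,190) in front of the near weight. At yaw 0 the gripper's linkages spread towards the knob, so I raise the tool and turn it 90° to lie along the push.

Request:
arm_command([
  [0,-0.004,-0.03,0,0,0],
  [0,-0.004,-0.03,0,0,0],
  [-0.002,0,-0.01,0,0,0.1208],
  [0,0,0,0,0,0.1208],
  [0,0,0,0,0,0.1208],
  [0,0,0,0,0,0.1208],
  [0,0,0,0,0,0.1208],
  [0,0,0,0,0,0.1208],
  [0,0,0,0,0,0.1208],
  [0,0,0,0,0,0.1208],
  [0,0,0,0,0,0.1208],
  [0,0,0,0,0,0.1208],
  [0,0,0,0,0,0.1208],
  [0,0,0,0,0,0.1208],
  [0,0,0,0,0,0.1208],
  [0,0,0.03,0,0,0],
  [0,0,0.03,0,0,0],
  [0,0,0.014,0,0,0],
  [0,0,0,0,0,0],
  [0,0,0,0,0,0],
])

```text
clock: 4.57
eef_pos: [447.5, -237.8, 50.7]
tcp_rot: [-3.141, -0.001, -1.573]
contact_force: [0.5, -0.1, 1.1]
opening: -0.001
```

Request:
arm_command([
  [0.012,0,0,0,0,0],
  [0.012,0,0,0,0,0],
  [0.012,0,0,0,0,0],
  [0.012,0,0,0,0,0],
  [0.012,0,0,0,0,0],
  [0,0,0,0,0,0],
])

```text
clock: 5.07
eef_pos: [447.4, -300.4, 49.8]
tcp_rot: [-3.14, -0.002, -1.574]
contact_force: [-0.6, -0.2, 0.2]
opening: -0.0
```

Request:
arm_command([
  [-0.01,0,-0.035,0,0,0],
  [-0.01,0,-0.04,0,0,0],
  [0,0,-0.02,0,0,0],
])

```text
clock: 5.32
eef_pos: [447.2, -277.0, 147.2]
tcp_rot: [-3.14, -0.0, -1.573]
contact_force: [1.3, -1.2, 0.4]
opening: 0.001
```

```bash
python3 - <<'E'
from rig import r
from h import *
ims=[]
for i in range(4):
    fs=r.grab_frame("side"); print(r.sense()["clock"],[(b[1]) for b in blobs(fs,"brass",(310,154,380,200))])
    ims.append(cv2.resize(fs["image"][110:210,290:420],None,fx=3,fy=2.9))
cv2.imwrite("pics/p2.png",np.vstack([np.hstack(ims[:2]),np.hstack(ims[2:])]))
E
```

```text
5.3667 [[372.8, 154.2], [365.3, 164.3], [323.2, 172.8]]
5.4167 [[372.8, 154.2], [365.3, 164.3], [323.2, 172.8]]
5.4667 [[372.8, 154.2], [365.3, 164.4], [323.2, 172.8]]
5.5167 [[372.8, 154.2], [365.2, 164.2], [323.3, 172.9]]
```

View pics/p2.png

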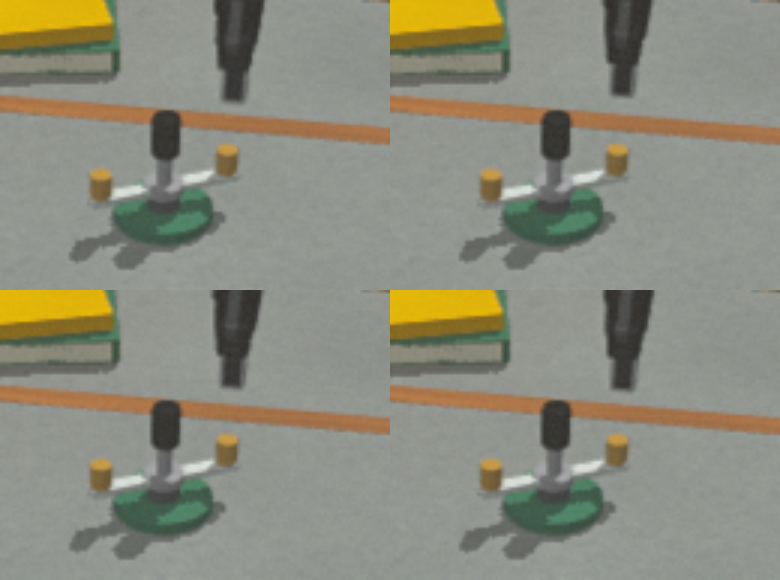

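Stand R's near weight moved from (365,174) to (365,164) and has stayed still over the last four frames. It stopped at once, so R drags. Next I push the other stand.

Request:
arm_command([
  [-0.036,-0.007,0,0,0,0],
  [-0.036,-0.007,0,0,0,0],
  [-0.036,-0.007,0,0,0,0],
  [-0.036,-0.007,0,0,0,0],
  [-0.036,-0.007,0,0,0,0],
  [-0.036,-0.007,0,0,0,0],
  [0,0,0,0,0,-0.1208],
  [0,0,0,0,0,-0.1208],
  [0,0,0,0,0,-0.1208],
  [0,0,0,0,0,-0.1208],
  [0,0,0,0,0,-0.1208],
  [0,0,0,0,0,-0.1208],
  [0,0,0,0,0,-0.1208],
  [0,0,0,0,0,-0.1208],
  [0,0,0,0,0,-0.1208],
  [0,0,0,0,0,-0.1208],
  [0,0,0,0,0,-0.1208],
  [0,0,0,0,0,-0.1208],
  [0,0,0,0,0,-0.1208],
  [0,0,0,0,0,0],
])

```text
clock: 7.18
eef_pos: [488.0, -61.5, 142.6]
tcp_rot: [-3.141, 0.003, 0.003]
contact_force: [0.0, 0.4, 0.2]
opening: -0.001
```

Request:
arm_command([
  [0,0,0.031,0,0,0],
  [0,0,0.031,0,0,0],
  [0,0,0.031,0,0,0],
  [0,0,0,0,0,0],
  [0,0,0,0,0,0],
])

```text
clock: 7.6
eef_pos: [487.1, -61.3, 49.6]
tcp_rot: [-3.141, 0.005, -0.005]
contact_force: [0.2, -0.6, 1.2]
opening: 0.002
```

Request:
arm_command([
  [0.011,0,0,0,0,0],
  [0.011,0,0,0,0,0],
  [0.011,0,0,0,0,0],
  [0.011,0,0,0,0,0],
  [0.011,0,0,0,0,0],
  [-0.005,0,-0.035,0,0,0],
  [-0.005,0,-0.04,0,0,0],
  [0,0,-0.04,0,0,0],
])

```text
clock: 8.27
eef_pos: [533.4, -61.3, 167.0]
tcp_rot: [-3.141, 0.003, -0.002]
contact_force: [0.8, -0.5, -0.0]
opening: 0.003
```

```bash
python3 - <<'E'
from rig import r
from h import *
ims=[]
for i in range(4):
    fs=r.grab_frame("side"); print(r.sense()["clock"],[(b[1]) for b in blobs(fs,"brass",(270,205,345,275))])
    ims.append(cv2.resize(fs["image"][190:290,250:380],None,fx=3,fy=2.9))
cv2.imwrite("pics/p3.png",np.vstack([np.hstack(ims[:2]),np.hstack(ims[2:])]))
print(r.sense()["eef_pos"])
E
```

```text
8.3167 [[281.9, 231.2], [329.3, 245.1]]
8.3667 [[279.9, 234.0], [330.8, 242.3]]
8.4167 [[279.1, 236.7], [331.4, 239.3]]
8.4667 [[331.3, 236.6], [278.8, 239.4]]
[535.75846358 -61.58394193 168.04137414]
```

View pics/p3.png

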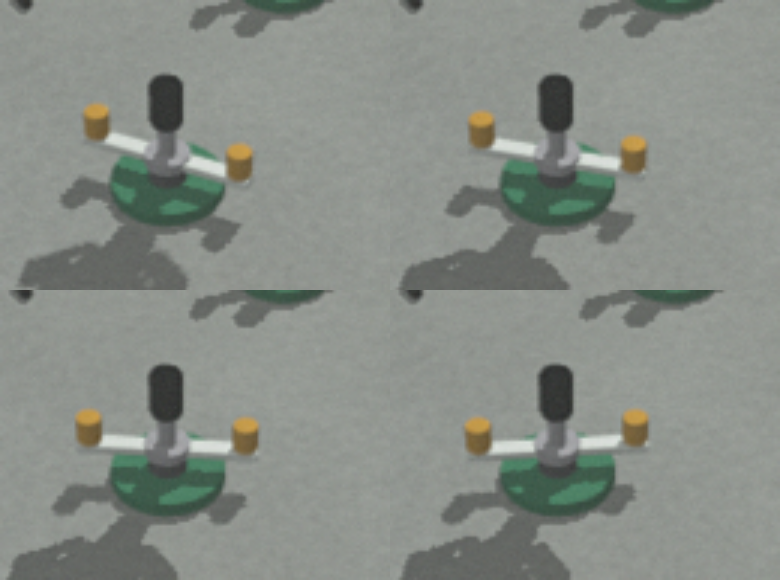

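Stand L's crossbar moves from frame to frame (weights from (282,231) to (279,239)), so it runs free. Its knob is still at column 305. Next I grasp it.

Request:
arm_command([
  [0.0105,-0.029,0,0,0,0],
  [0.0105,-0.029,0,0,0,0],
  [0,0,0,0,0,0],
  [0,0,0,0,0,0],
], fingers=0.07)

```text
clock: 8.8
eef_pos: [555.0, -2.4, 164.9]
tcp_rot: [-3.142, 0.002, 0.0]
contact_force: [0.8, -0.8, 0.3]
opening: 0.567
```

```bash
python3 - <<'E'
from rig import r
from h import *
fs=r.grab_frame("side"); ft=r.grab_frame("top");print(blobs(fs,"black",(295,205,318,250)), r.sense()["eef_pos"])
cv2.imwrite("pics/p4.png",np.hstack([cv2.resize(fs["image"][130:290,240:370],None,fx=3,fy=3),cv2.resize(ft["image"][150:310,270:400],None,fx=3,fy=3)]))
E
```

```text
[(np.int32(153), [305.1, 225.6], [300, 216, 11, 19])] [554.44626074  -3.77753397 165.08798325]
```

View pics/p4.png

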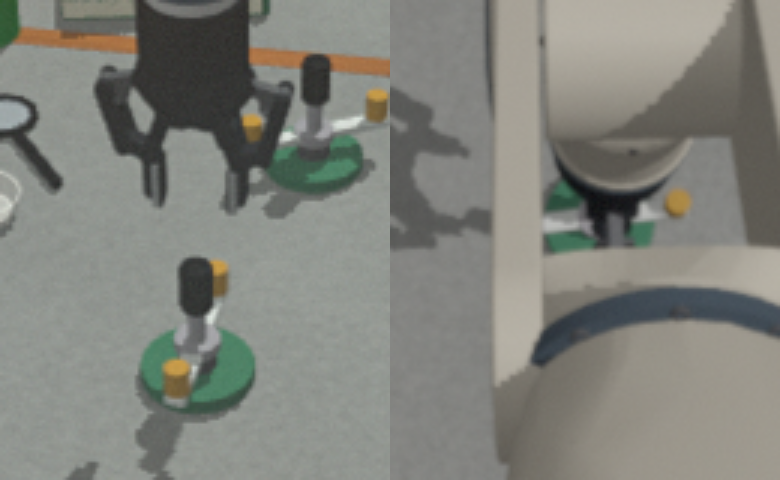

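The fingers are open and centred over the knob (side view, columns 155–237 against the knob at 197). I'm going down.

Request:
arm_command([
  [0.002,0,0.025,0,0,0],
  [0,0,0.025,0,0,0],
  [0,0,0.022,0,0,0],
  [0,0,0.02,0,0,0],
  [0,0,0,0,0,0],
])

```text
clock: 9.32
eef_pos: [554.0, -4.5, 70.4]
tcp_rot: [3.141, 0.007, -0.003]
contact_force: [-1.1, -0.1, 0.2]
opening: 0.816
```

Request:
arm_command([
  [0,0,0,0,0,0],
  [0,0,0,0,0,0],
  [0,0,0,0,0,0],
  [0,0,0,0,0,0],
  [0,0,0,0,0,0],
  [0,0,0,0,0,0],
  [0,0,0,0,0,0],
], fingers=0.01, squeeze=50)

```text
clock: 9.9
eef_pos: [557.7, -3.7, 75.6]
tcp_rot: [3.141, -0.001, -0.002]
contact_force: [-1.9, -1.5, 7.0]
opening: 0.29
```

Request:
arm_command([
  [0,0,-0.01,0,0,0],
  [0,0,-0.02,0,0,0],
  [0,0,-0.02,0,0,0],
  [0,0,-0.02,0,0,0],
  [0,0,0,0,0,0],
  [0,0,0,0,0,0],
])

```text
clock: 10.4
eef_pos: [557.9, -3.5, 145.3]
tcp_rot: [-3.142, -0.003, -0.002]
contact_force: [-0.2, -0.3, -6.0]
opening: 0.293
```

```bash
python3 - <<'E'
from rig import r
from h import *
fs=r.grab_frame("side"); s=r.sense(); print(s["eef_pos"],s["contact_force"],s["opening"])
cv2.imwrite("pics/p5.png",cv2.resize(fs["image"][110:290,220:390],None,fx=3,fy=3))
E
```

```text
[556.88487289  -3.52351721 144.06160455] [-0.41783193  0.34717384 -6.1932114 ] 0.2918158580499911
```

View pics/p5.png

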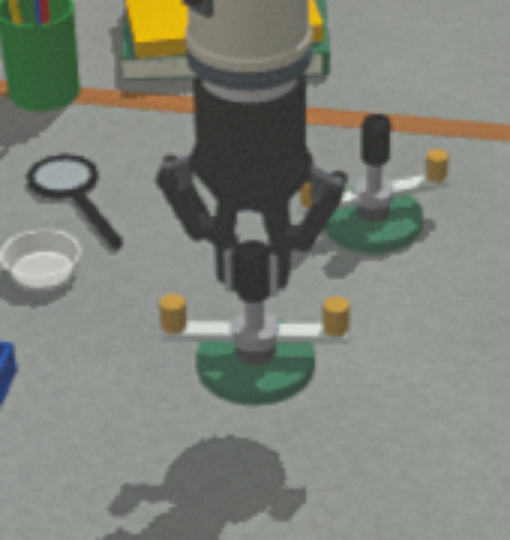

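The stand is held upright (foot at (255,365)) and its bar is still turning. I'm carrying it to the tray.

Request:
arm_command([
  [-0.0008,-0.008,0,0,0,0],
  [-0.0012,-0.012,0,0,0,0],
  [-0.0018,-0.0165,0,0,0,0],
  [-0.0018,-0.0165,0,0,0,0],
  [-0.0018,-0.0165,0,0,0,0],
  [-0.0018,-0.0165,0,0,0,0],
  [-0.0018,-0.0165,0,0,0,0],
  [-0.0018,-0.0165,0,0,0,0],
  [-0.0018,-0.0165,0,0,0,0],
  [-0.0018,-0.0165,0,0,0,0],
  [-0.0018,-0.0165,0,0,0,0],
  [-0.0018,-0.0165,0,0,0,0],
  [-0.0018,-0.0165,0,0,0,0],
  [-0.0018,-0.0165,0,0,0,0],
  [-0.0018,-0.0165,0,0,0,0],
  [-0.0018,-0.0165,0,0,0,0],
  [-0.0018,-0.0165,0,0,0,0],
  [-0.0018,-0.0165,0,0,0,0],
  [-0.0018,-0.0165,0,0,0,0],
  [-0.0012,-0.0115,0,0,0,0],
])

```text
clock: 12.12
eef_pos: [522.6, 310.5, 143.0]
tcp_rot: [3.141, 0.002, -0.001]
contact_force: [0.1, -0.8, -6.3]
opening: 0.292
```

Request:
arm_command([
  [0,0,0,0,0,0],
  [0,0,0,0,0,0],
  [0,0,0,0,0,0],
])

```text
clock: 12.37
eef_pos: [523.4, 308.2, 143.6]
tcp_rot: [3.141, 0.001, -0.002]
contact_force: [-0.9, 0.3, -5.3]
opening: 0.292
```

```bash
python3 - <<'E'
from rig import r
from h import *
fs=r.grab_frame("side"); ft=r.grab_frame("top"); s=r.sense(); print(s["clock"],s["eef_pos"],s["tcp_rot"],s["contact_force"],s["opening"])
cv2.imwrite("pics/p6.png",np.hstack([cv2.resize(fs["image"][230:430,210:380],None,fx=2.3,fy=2.6),cv2.resize(ft["image"][160:360,140:310],None,fx=2.3,fy=2.6)]))
E
```

```text
12.4667 [523.83343634 307.81188138 144.00620672] [ 3.14104420e+00  5.73686999e-04 -2.47266625e-03] [ 0.32812669 -0.04561461 -5.01128187] 0.28950555248726284
```

View pics/p6.png

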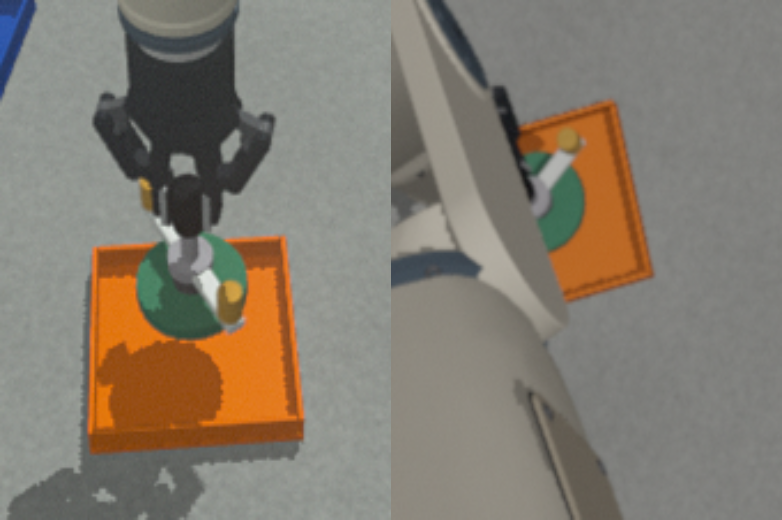

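The stand is upright above the tray, whose centre is at (195,345) in the side view. I'm lowering it.

Request:
arm_command([
  [0,0,0.014,0,0,0],
  [0,0,0.016,0,0,0],
  [0,0,0.016,0,0,0],
  [0,0,0.01,0,0,0],
  [0,0,0.003,0,0,0],
  [0,0,0.002,0,0,0],
  [0,0,0,0,0,0],
  [0,0,0,0,0,0],
])

```text
clock: 13.13
eef_pos: [524.6, 308.7, 84.0]
tcp_rot: [-3.141, -0.001, -0.002]
contact_force: [0.8, 1.1, -5.7]
opening: 0.291
```

Request:
arm_command([
  [0,0,0.0015,0,0,0],
  [0,0,0.0015,0,0,0],
  [0,0,0,0,0,0],
  [0,0,0,0,0,0],
])

```text
clock: 13.47
eef_pos: [524.4, 308.8, 80.8]
tcp_rot: [-3.141, -0.001, -0.002]
contact_force: [-0.3, 0.2, -2.9]
opening: 0.293
```

Request:
arm_command([
  [0,0,0.001,0,0,0],
  [0,0,0,0,0,0],
  [0,0,0,0,0,0],
])

```text
clock: 13.72
eef_pos: [524.4, 308.9, 80.6]
tcp_rot: [-3.141, -0.001, -0.002]
contact_force: [-3.7, -1.9, 7.9]
opening: 0.288
```

Request:
arm_command([
  [0,0,0,0,0,0],
  [0,0,0,0,0,0],
  [0,0,0,0,0,0],
  [0,0,0,0,0,0],
  [0,0,-0.01,0,0,0],
  [0,0,-0.03,0,0,0],
  [0,0,-0.03,0,0,0],
  [0,0,-0.03,0,0,0],
  [0,0,-0.01,0,0,0],
  [0,0,0,0,0,0],
], fingers=0.06)

```text
clock: 14.55
eef_pos: [525.8, 309.5, 193.1]
tcp_rot: [-3.139, -0.005, -0.002]
contact_force: [-0.4, -0.2, -0.4]
opening: 0.703
```

```bash
cat > look.py <<'E'
from rig import r
from h import *
import sys
for i in range(6):
    fs=r.grab_frame("side"); bl=[b for b in blobs(fs,"brass",(235,270,350,410),25)]
    s=r.sense(); print(round(s["clock"],3),[(b[0],b[1]) for b in bl],[plane(fs,*b[1],55).round(0)[:2].tolist() for b in bl])
k=[b for b in blobs(fs,"black",(270,270,320,370),60)]; print("knob",[(b[0],b[1],plane(fs,*b[1],95).round(1).tolist()) for b in k])
print(s["eef_pos"])
ft=r.grab_frame("top")
cv2.imwrite(sys.argv[1],np.hstack([cv2.resize(fs["image"][230:430,210:380],None,fx=2.3,fy=2.6),cv2.resize(ft["image"][160:360,140:310],None,fx=2.3,fy=2.6)]))
E
python3 look.py pics/p7.png
```

```text
14.6 [(np.int32(4797), [291.9, 366.3])] [[515.0, 354.0]]
14.65 [(np.int32(4891), [292.1, 366.0])] [[515.0, 354.0]]
14.7 [(np.int32(4940), [292.1, 365.9])] [[515.0, 353.0]]
14.75 [(np.int32(4992), [292.1, 365.7])] [[515.0, 353.0]]
14.8 [(np.int32(5023), [292.2, 365.6])] [[515.0, 353.0]]
14.85 [(np.int32(5082), [292.5, 365.3])] [[515.0, 352.0]]
knob [(np.int32(83), [272.0, 279.9], [589.6, 182.7, 95.0]), (np.int32(246), [309.4, 278.9], [516.2, 167.6, 95.0]), (np.int32(241), [291.9, 332.4], [523.3, 309.1, 95.0])]
[523.20166939 308.03399832 187.62244675]
```

View pics/p7.png

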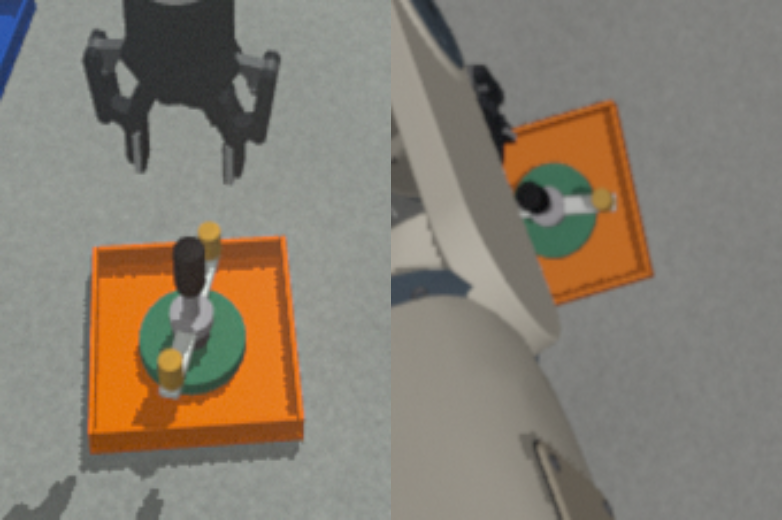

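The stand is upright in the middle of the tray (knob at (190,265) in the crop). Next I measure whether it is still spinning.

```bash
sed -i "s/'brass':((12,110,90)/'brass':((17,110,70)/" h.py; cat > spin.py <<'E'
from rig import r
from h import *
import time
A=[];T=[]
for i in range(8):
    fs=r.grab_frame("side"); bl=blobs(fs,"brass",(235,300,350,410),25)
    bl=sorted(bl,key=lambda b:-b[0])[:2]; P=[plane(fs,*b[1],55)[:2] for b in bl]
    T.append(r.sense()["clock"])
    a=np.array([524,308]); 
    print(round(T[-1],3),[(int(b[0]),b[1]) for b in bl],[(p.round(0).tolist(),round(float(np.degrees(np.arctan2(*(p-a)[::-1]))),1)) for p in P])
E
python3 spin.py
```

```text
14.95 [(146, [290.2, 372.2]), (63, [294.9, 318.6])] [([516.0, 368.0], 97.8), ([532.0, 241.0], -82.9)]
15.0 [(145, [293.6, 372.2]), (55, [291.3, 317.9])] [([510.0, 367.0], 103.6), ([540.0, 241.0], -76.9)]
15.05 [(146, [297.1, 372.0]), (62, [287.6, 318.8])] [([504.0, 365.0], 109.6), ([546.0, 244.0], -70.7)]
15.1 [(142, [300.5, 371.3]), (81, [284.5, 321.0])] [([498.0, 363.0], 115.5), ([551.0, 251.0], -64.6)]
15.15 [(138, [303.5, 370.5]), (101, [281.8, 322.6])] [([493.0, 360.0], 120.8), ([555.0, 256.0], -59.0)]
15.2 [(137, [306.6, 369.3]), (122, [279.7, 323.8])] [([488.0, 356.0], 126.7), ([559.0, 259.0], -54.4)]
15.25 [(136, [309.4, 367.9]), (122, [276.8, 325.0])] [([483.0, 353.0], 132.2), ([564.0, 263.0], -48.4)]
15.3 [(130, [312.1, 366.4]), (122, [274.4, 326.4])] [([479.0, 349.0], 137.8), ([568.0, 267.0], -43.0)]
```

It is still turning at about 2 rad/s, so no second push is needed. I'll do a last check of both stands from both views.

Request:
arm_command([
  [-0.02,0.04,-0.02,0,0,0],
  [-0.02,0.04,-0.02,0,0,0],
  [-0.02,0.04,-0.02,0,0,0],
  [-0.02,0.04,-0.02,0,0,0],
  [-0.02,0.04,-0.02,0,0,0],
  [0,0,0,0,0,0],
  [0,0,0,0,0,0],
])

```text
clock: 15.88
eef_pos: [438.7, 137.5, 275.8]
tcp_rot: [-3.141, -0.003, -0.004]
contact_force: [0.4, 0.2, -0.4]
opening: 0.707
```

```bash
python3 - <<'E'
from rig import r
from h import *
fs=r.grab_frame("side"); ft=r.grab_frame("top")
print("R side",blobs(fs,"black",(330,140,360,180),40)); print("top R",blobs(ft,"black",(455,225,490,250),40),"top tray",blobs(ft,"black",(185,210,235,260),40),"side tray",blobs(fs,"black",(270,310,320,370),60))
m=mask(ft,"green",(435,200,495,275)); print("R foot",plane(ft,*cv2.minEnclosingCircle(cv2.convexHull(cv2.findNonZero(m)))[0],7))
cv2.imwrite("pics/p8.png",np.hstack([cv2.resize(fs["image"],(400,300)),cv2.resize(ft["image"],(400,300))]))
m=mask(ft,"green",(170,200,255,285)); c=cv2.findNonZero(m)
if c is not None: print("L foot",plane(ft,*cv2.minEnclosingCircle(cv2.convexHull(c))[0],12))
print(r.sense()["contact_force"])
E
python3 spin.py
```

```text
R side [(np.int32(842), [345.7, 156.2], [330, 140, 30, 40])]
top R [(np.int32(137), [472.9, 236.5], [465, 231, 16, 12])] top tray [] side tray [(np.int32(254), [292.1, 332.2], [286, 321, 13, 23])]
R foot [ 505.13901281 -297.49620392    7.        ]
[-0.44912628 -0.00483554 -0.17192591]
16.033 [(125, [321.2, 334.5]), (125, [262.7, 357.0])] [([475.0, 272.0], -144.1), ([573.0, 343.0], 35.5)]
16.083 [(131, [263.9, 359.3]), (126, [319.9, 332.5])] [([569.0, 347.0], 41.0), ([478.0, 268.0], -138.9)]
16.133 [(132, [265.4, 361.4]), (128, [318.4, 330.8])] [([565.0, 352.0], 46.4), ([482.0, 264.0], -134.1)]
16.183 [(132, [267.2, 363.1]), (125, [316.6, 329.2])] [([561.0, 355.0], 51.4), ([486.0, 261.0], -129.1)]
16.233 [(131, [269.0, 365.0]), (123, [314.7, 327.6])] [([557.0, 358.0], 56.7), ([490.0, 258.0], -123.9)]
16.283 [(128, [271.1, 366.4]), (120, [312.6, 326.4])] [([553.0, 361.0], 61.5), ([495.0, 255.0], -119.1)]
16.333 [(136, [273.3, 367.8]), (120, [310.4, 325.2])] [([548.0, 363.0], 66.5), ([499.0, 253.0], -114.1)]
16.383 [(140, [275.4, 368.8]), (117, [308.2, 324.4])] [([544.0, 365.0], 70.8), ([504.0, 252.0], -109.6)]
```

View pics/p8.png

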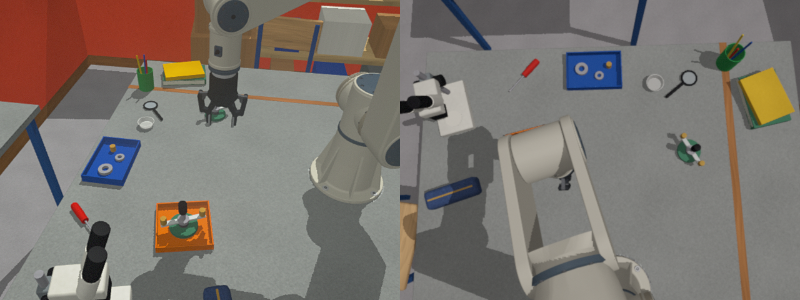

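The side view shows the free stand in the tray at (183,225), still turning at about 1.75 rad/s. The top view shows the dragging stand unmoved at (690,150). The arm is clear of both, so I'm handing in.

```bash
python3 -c "
from rig import r
print(r.sign_off())"
```

```text
the job is handed in; nothing more can be done
None
```

The free-running stand is now standing in the orange tray with its crossbar turning by itself, and I handed the job in at about 16.4 s of the 70 s allowed.

- **Finding the free stand:** I pushed the crossbar of each stand where it stood. The one near (506, -298) mm stopped as soon as the push ended, so it drags. The one near (557, -3) mm kept turning.
- **Moving it:** I gripped the free stand by its knob, carried it over, set it down on the tray floor and let go. Its crossbar kept spinning throughout, so it needed no second push.

**Last checks:**
- **Free stand:** its knob measured about (523, 309) mm, against a tray centre of about (523, 308) mm. It looked upright. That position comes from the side camera only, because the arm hid the tray from the top camera.
- **Crossbar:** it was turning at about 1.75 rad/s, well over the 0.2 rad/s needed.
- **Dragging stand:** its foot was within about 1 mm of where it started, measured from the top camera. The side camera's reading of its knob failed because the gripper was in the way.
- **Robot:** it was clear of everything, with contact force near zero.

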